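# Refill the tilt-out bolt bin and shut it

## Robot

A 6-joint arm with a two-finger parallel gripper is mounted at the origin on a cart in front of the work surface, level with it; the furniture and walls round the work are solid. World frame = base frame: x ahead of the robot, y to its left, z up, the work surface at z = 0. Lengths are in m, angles in degrees, forces in N, time in s.
With the tool pointing down it reaches from about 0.25 to 0.725 m from the base axis. Payload 9.7 kg.
Tool frame: the origin (TCP) lies midway between the tips of the shut fingers; the grasp point (between the pads) lies 19 mm behind it; z points along the fingers, y is the line along which they close (so a half turn about z gives the same grasp; the last joint's range is limited). The gripper opens to 85 mm and grips with 20 to 120 N. Pads are 22 mm wide; open, the fingers measure 114 mm over their backs; the gripper's body (76 mm by 85 mm) begins 54 mm behind the grasp point. The pads swing forward as they close: fully open they stand 13 mm farther back than shut.
Start: joints at [-71.104, 4.979, 10.078, 95.1, 0, 90], TCP at [0.178, -0.52, 0.231] pointing down, gripper open.
Joint ranges: [-179.16, 179.16], [-48.56, 103.87], [-65.8, 70.77], [-126.05, 130.52], [-82.76, 87.17], [-180, 180]. Speed limits (degrees/s): [127.2, 127.2, 147.25, 180, 180, 180].

## Interface

Orientations are given as [roll, pitch, yaw] about the fixed x, y, z axes, in that order (R = Rz(yaw) Ry(pitch) Rx(roll)).
In Python, from workcell import bot gives the robot as it stands.
- The arm moves only by the shell command python3 -m crank 'ROWS' [FORCE]. ROWS is JSON, a list of rows, each an object with "gripper": the finger opening in mm, from 0 to 85.4; "travel": the shift along the tool's x, y, z in mm, a list of three; "twist": the turn, a rotation vector about the tool's x, y, z in rad, a list of three. In form: [{"gripper": gripper, "travel": [tx, ty, tz], "twist": [rx, ry, rz]}, ...]. A call has 1 to 12 rows; each row shifts and turns the commanded pose from where the row before left it, along the tool's axes as they then stand; what a row does not reach is not made up. A row lasts 1/8 s, in which the tool goes at most 62.5 mm and 10.7 degrees, less where a joint would pass 70% of its speed; a pose out of reach is approached as far as the arm can. A call is refused whole if a number of a shift passes 62.5 or a number of a turn 0.188, either way. A call with a gripper value outside its range is refused whole. The fingers move at their own pace and stop on an object; FORCE is the grip in N (left out, the last holds). Time passes only in rows, so rows that do not move let the fingers close. It gives the time, the measured TCP pose, the force, the opening and the grip force at its end, in the units of the state.
- bot.get_obs(): the state, without advancing time (a new reading comes with each control period).
- bot.camera(name): name is "side" or "top" or "wrist"; returns the picture (480x640x3 uint8, red, green, blue); there is no depth.
- bot.calibration(name): a dict with "vfov" (degrees; the focal length in pixels is half the picture's height over the tangent of half this angle, whatever the lens; pixels are square), "cx", "cy" (the principal point, pixels), "camera_from_world" (4x4, takes a point from world to camera coordinates). Camera axes: x right, y down, z forward; pixel columns grow to the right and rows downward; lengths in m; the calibration is good to about 2 mm. A picture is of the moment at which its call begins: read the wrist's pose just before it. calibration takes no time and is no camera call; for the wrist camera it gives the pose at the moment of the call.
- bot.job_done(): hands the job in; it is judged then, once.
The state is a dict: "time": time; "q": joint angles; "qd": joint speeds; "joint_efforts": joint torques, N m; "ee_pos": TCP position; "tcp_rot": TCP orientation; "wrist_force": force on the tool from outside, world axes, zero at the start; "torque": the same for the moment, N m; "opening": finger opening in m; "grasp_force": force on a finger pad.
Only numpy, scipy, OpenCV 4.12 (cv2) and the standard library are available. Lean on these libraries where they do the work, as an engineer would, in place of code of your own. Each camera call takes 0.05 s, during which the arm holds its last target. There are 200 camera calls.

## Task

The hand scoop holds four big hexagon bolts for the tilt-out bin that has the same bolt wired to its front as a sample. Pull that bin open by its knob as far as its stop, tip all four bolts from the scoop into it, put the empty scoop back down on its board or the bench the right way up, and then push the bin shut until its catch has snapped in behind the front. The two cases only stand on the bench: work by feel so that they are not shoved along or tipped, do not slam the bin, leave the other bin shut, and do not push away the pliers, spanner and clamp lying about.

Things in the scene. Friction and masses are not known exactly. Their poses are not given: they have to be found in the camera images.
- bolt_bin (a joint): tilt (rad) of the bin to fill, the one with a hexagon bolt wired to its front: 0 shut and caught, 0.70 open at its stop, leaning out to the robot's side. A spring ball catch lets go at about 10 N of pull on the knob; closing, the bin meets it near 0.13 rad and stays there, not shut, until pushed past it with about 10 N, then snaps in. Damped hinge (0.9 N m s/rad): move it slowly
- ring_bin (a joint): tilt (rad) of the neighbouring bin, with a thick steel ring wired to its front; 0 = shut. It stays shut
- bolt_bin_knob (a point): centre of the head of the dark steel knob on the bolt bin's front: round head 26 mm across, 19 mm long along the bin's x, 26 mm out from the front board (the knob's end 37 mm). It lies 32 mm before and 124 mm above the hinge line when shut, 40 mm below the top of the case. Axes of the bin (they tilt with it): x from the front into the bin, z up along the front board
- bolt_bin_hinge (a point): middle of the bolt bin's hinge line at the foot of its front, 28 mm above the bench; axes of the bin: x into the bin (level, away from the robot, when shut), y along the hinge, z up the front board; opening turns z towards -x. The board is 12 mm thick about this line, 148 mm high, 156 mm wide, its top edge rounded
- bolt_bin_in (a point): middle of the bolt bin's tray floor, 59 mm behind the hinge line; axes of the bin. The open-topped sheet tray is 146 mm wide inside and reaches from 6 to 109 mm behind the hinge line; back wall 100 mm high, side walls 140 mm high in front, 100 behind. A small steel striker sits behind the front's top edge, near its +y end. Let go at its stop the bin stays open; below about 0.5 rad it sinks slowly towards shut, as far as the catch
- bolt_case: plywood case of the bolt bin, standing free, 4.5 kg: over 20 N on the knob tips or slides it. 145 mm deep (x), 180 wide, 192 high with its 12 mm foot plate; origin: centre of the underside; its front looks to its -x, flush with the bin's front when shut. With the bin open at its stop, the front's top edge stands 95 mm out from the case, 141 mm above the bench; the mouth lies wholly in front of the case
- ring_bin_knob (a point): centre of the knob's head on the ring bin, built like the bolt bin and standing close beside it (on either side), 184 mm from centre to centre
- ring_case: the ring bin's case, like the bolt bin's and beside it, with a roll of masking tape on top (25 mm high); same axes
- scoop: loose sheet aluminium hand scoop with a wooden handle above its middle, 0.26 kg empty. Origin: centre of the underside; x points to its open pouring lip, z up. The 3 mm floor reaches from x = -85 to +85 mm, 120 mm wide at the back, 96 mm at the lip; the side walls fall from 48 mm at the back to 12 mm at the lip; no wall at the lip
- board: plywood offcut on which the scoop starts, fixed, 240 x 200 mm, 18 mm thick; origin at the centre of its underside
- scoop_grip (a point): centre of the scoop's wooden handle, 98 mm above its underside, 12 mm behind its middle; axes as the scoop's. The handle runs along x: 88 mm long, 20 mm wide with flat sides, 24 mm high, free space on both sides; a thin steel stirrup joins its front end (48 mm ahead) to the side walls and a rod its back end to the back wall
- pliers: combination pliers with red grips, lying open, 174 mm long, 12 mm high; bystander
- spanner_17: steel combination spanner, 222 mm long, 9 mm high; bystander
- c_clamp: green C clamp lying flat, 184 x 136 mm, 21 mm high; bystander
- bolt1_mid (a point): middle of a loose steel hexagon bolt, half-way along its axis: 69 mm long, shank 14 mm thick, head 22 mm across flats and 9 mm high at its -x end; x runs along the shank; 85 g. Starts lying in the scoop
- bolt2_mid (a point): middle of a loose steel hexagon bolt, half-way along its axis: 69 mm long, shank 14 mm thick, head 22 mm across flats and 9 mm high at its -x end; x runs along the shank; 85 g. Starts lying in the scoop
- bolt3_mid (a point): middle of a loose steel hexagon bolt, half-way along its axis: 69 mm long, shank 14 mm thick, head 22 mm across flats and 9 mm high at its -x end; x runs along the shank; 85 g. Starts lying in the scoop
- bolt4_mid (a point): middle of a loose steel hexagon bolt, half-way along its axis: 69 mm long, shank 14 mm thick, head 22 mm across flats and 9 mm high at its -x end; x runs along the shank; 85 g. Starts lying in the scoop

How it is judged (in metres and radians):
On the way, in this order (a step that is already met when the one before it is completed fails the run):
1. the bolt bin is pulled open to its stop (value of joint bolt_bin above 0.66 rad), for 0.2 s.
2. all four bolts lie in the bolt bin while it is open (x of bolt1_mid in the frame of bolt_bin_hinge between 0.004 and 0.112 m and y of bolt1_mid in the frame of bolt_bin_hinge between -0.08 and 0.08 m and z of bolt1_mid in the frame of bolt_bin_hinge between 0 and 0.125 m and x of bolt2_mid in the frame of bolt_bin_hinge between 0.004 and 0.112 m and y of bolt2_mid in the frame of bolt_bin_hinge between -0.08 and 0.08 m and z of bolt2_mid in the frame of bolt_bin_hinge between 0 and 0.125 m and x of bolt3_mid in the frame of bolt_bin_hinge between 0.004 and 0.112 m and y of bolt3_mid in the frame of bolt_bin_hinge between -0.08 and 0.08 m and z of bolt3_mid in the frame of bolt_bin_hinge between 0 and 0.125 m and x of bolt4_mid in the frame of bolt_bin_hinge between 0.004 and 0.112 m and y of bolt4_mid in the frame of bolt_bin_hinge between -0.08 and 0.08 m and z of bolt4_mid in the frame of bolt_bin_hinge between 0 and 0.125 m and value of joint bolt_bin above 0.4 rad), for 0.3 s.
At the end, for the whole second after the job is handed in: The bolt bin is shut and caught (tilt below 0.04 rad) with all four bolts inside its tray, its case flat on the bench (within 0.05 rad), the ring bin is shut (below 0.04 rad), and the empty scoop stands upright (within 0.1 rad) and still, flat on its board or the bench (x of bolt1_mid in the frame of bolt_bin_hinge between 0.004 and 0.112 m and y of bolt1_mid in the frame of bolt_bin_hinge between -0.08 and 0.08 m and z of bolt1_mid in the frame of bolt_bin_hinge between 0 and 0.125 m and x of bolt2_mid in the frame of bolt_bin_hinge between 0.004 and 0.112 m and y of bolt2_mid in the frame of bolt_bin_hinge between -0.08 and 0.08 m and z of bolt2_mid in the frame of bolt_bin_hinge between 0 and 0.125 m and x of bolt3_mid in the frame of bolt_bin_hinge between 0.004 and 0.112 m and y of bolt3_mid in the frame of bolt_bin_hinge between -0.08 and 0.08 m and z of bolt3_mid in the frame of bolt_bin_hinge between 0 and 0.125 m and x of bolt4_mid in the frame of bolt_bin_hinge between 0.004 and 0.112 m and y of bolt4_mid in the frame of bolt_bin_hinge between -0.08 and 0.08 m and z of bolt4_mid in the frame of bolt_bin_hinge between 0 and 0.125 m and value of joint each of bolt_bin, ring_bin below 0.04 rad and angle between scoop's own z axis and vertical below 0.1 rad and angle between bolt_case's own z axis and vertical below 0.05 rad and height (world z) of scoop between -0.006 and 0.03 m and linear speed of scoop below 0.02 m/s); the robot touches nothing.
It fails at once if the ring bin is pulled open (over 0.1 rad) (value of joint ring_bin above 0.1 rad).
It fails at once if the bolt bin is slammed (closing faster than 2.5 rad/s) (velocity of joint bolt_bin below -2.5 rad/s).
It fails at once if the case of either bin is shoved more than 20 mm along the bench (distance of any of bolt_case, ring_case from where it was at the start of the episode above 0.02 m).
It fails at once if the pliers, the spanner or the C clamp is pushed more than 40 mm from where it lay (distance of any of pliers, spanner_17, c_clamp from where it was at the start of the episode above 0.04 m).
It also fails if it takes over 72 s, if anything falls off the work surface, if the arm or the gripper's body presses on something with over 40 N, if the wrist force passes 120 N, or if a joint passes its speed limit or range.

## Working session

There is one attempt and no reset: what is moved stays moved. The work goes in short steps, Python scripts to look and compute and a shell command to move; the robot and the scene stay as the last step left them, time stands still between calls to the robot, and variables do not carry over. Pictures are saved under pics/ and viewed, at most 10 in all, crops included, and the job is handed in when it is done.

```bash
mkdir -p pics; ls
cat > h.py <<'E'
import numpy as np, cv2
from workcell import bot
from scipy.spatial.transform import Rotation as R
def cal(n):
    c=bot.calibration(n); return 240/np.tan(np.radians(c['vfov']/2)),c['cx'],c['cy'],np.array(c['camera_from_world'])
def snap(n,f,crop=None,k=1):
    im=bot.camera(n)[:,:,::-1]
    if crop: x0,y0,x1,y1=crop; im=im[y0:y1,x0:x1]
    cv2.imwrite('pics/'+f,cv2.resize(im,None,fx=k,fy=k,interpolation=cv2.INTER_CUBIC))
def at(n,u,v,z,c=None):
    f,cx,cy,T=c or cal(n); r=T[:3,:3].T; o=-r@T[:3,3]; d=r@np.array([(u-cx)/f,(v-cy)/f,1]); return o+d*(z-o[2])/d[2]
def proj(n,p,c=None):
    f,cx,cy,T=c or cal(n); q=T[:3,:3]@np.array(p)+T[:3,3]; return (cx+f*q[0]/q[2]).round(1),(cy+f*q[1]/q[2]).round(1)
def rot(o=None):
    o=o or bot.get_obs(); return o['tcp_rot']
E
python3 - <<'E'
from h import *
print(bot.get_obs())
for n in('top','side'):
    snap(n,n+'0.png'); c=cal(n); print(n,c[0],(-c[3][:3,:3].T@c[3][:3,3]).round(3),c[3][:3,:3].round(2).tolist())
E
```

```text
pics
{'time': 0.0, 'q': array([-7.11045703e+01,  5.01344851e+00,  1.00344183e+01,  9.50995770e+01,
        1.06130952e-03,  8.99992658e+01]), 'qd': array([0.00097087, 0.01572759, 0.00504038, 0.052387  , 0.00148677,
       0.10395335]), 'joint_efforts': array([ 1.40162065e-04, -5.20394683e+01,  4.64800787e+01,  1.64504122e-02,
        2.79044990e-06,  9.65467599e-07]), 'ee_pos': array([ 0.17804459, -0.52014479,  0.23056022]), 'tcp_rot': array([-1.79921393e+02, -1.06231574e-03,  1.88961624e+01]), 'wrist_force': array([-0.68257334, -0.5915881 , -0.24440437]), 'torque': array([ 0.02318834,  0.03187277, -0.00755033]), 'grasp_force': 0.0, 'opening': 0.08535074795359193}
top 547.6205113362072 [0.274 0.164 1.354] [[-0.46, -0.89, 0.0], [-0.86, 0.45, -0.23], [0.2, -0.11, -0.97]]
side 579.7345368728066 [0.254 0.896 0.931] [[-0.95, -0.31, 0.02], [-0.22, 0.64, -0.74], [0.22, -0.71, -0.67]]
```

View pics/top0.png

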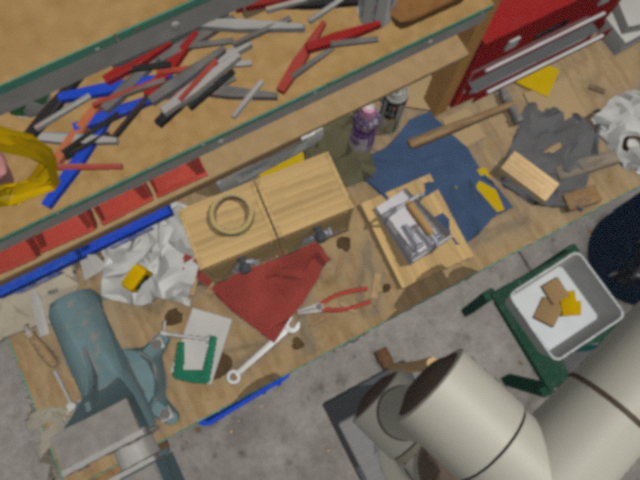

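View pics/side0.png

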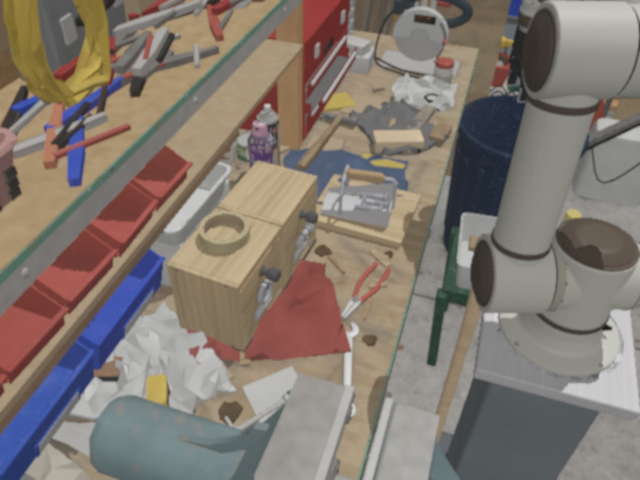

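The top view shows the tape-topped ring case at (225,235), the bolt case beside it at (305,200) with its knob at (322,234), and the scoop on its board at (415,225). Next I enlarge the work area.

Run:
```python
from h import *
snap('top','top1.png',(220,140,480,335),3)
snap('side','side1.png',(160,150,430,350),2.9)
for p in [(181,205),(258,178),(331,153),(352,206),(276,251),(203,283)]: print(p,at('top',*p,.192).round(3))
print('knob',at('top',322,234,.152).round(3))
for p in [(364,200),(428,178),(474,256),(402,288)]: print(p,at('top',*p,.018).round(3))
```

```text
(181, 205) [0.737 0.251 0.192]
(258, 178) [0.715 0.071 0.192]
(331, 153) [ 0.692 -0.102  0.192]
(352, 206) [ 0.559 -0.085  0.192]
(276, 251) [0.546 0.111 0.192]
(203, 283) [0.555 0.281 0.192]
knob [ 0.542 -0.001  0.152]
(364, 200) [ 0.602 -0.157  0.018]
(428, 178) [ 0.578 -0.332  0.018]
(474, 256) [ 0.346 -0.33   0.018]
(402, 288) [ 0.359 -0.13   0.018]
```

View pics/top1.png

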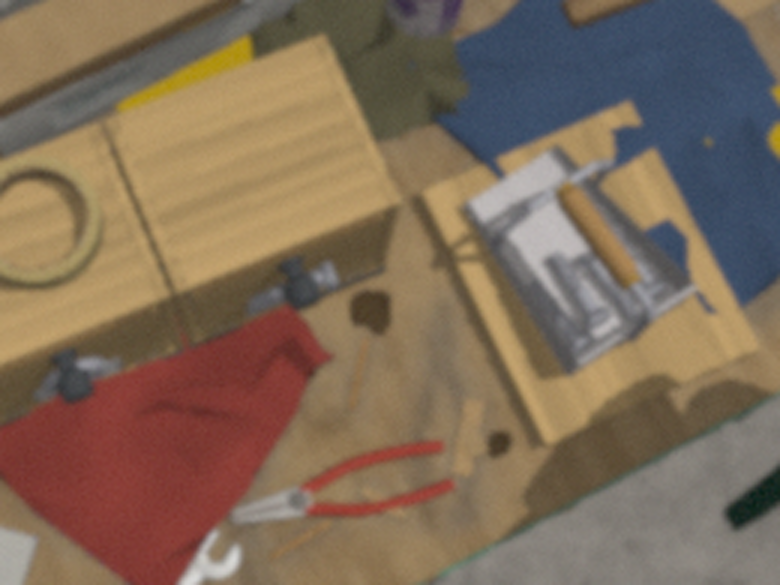

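View pics/side1.png

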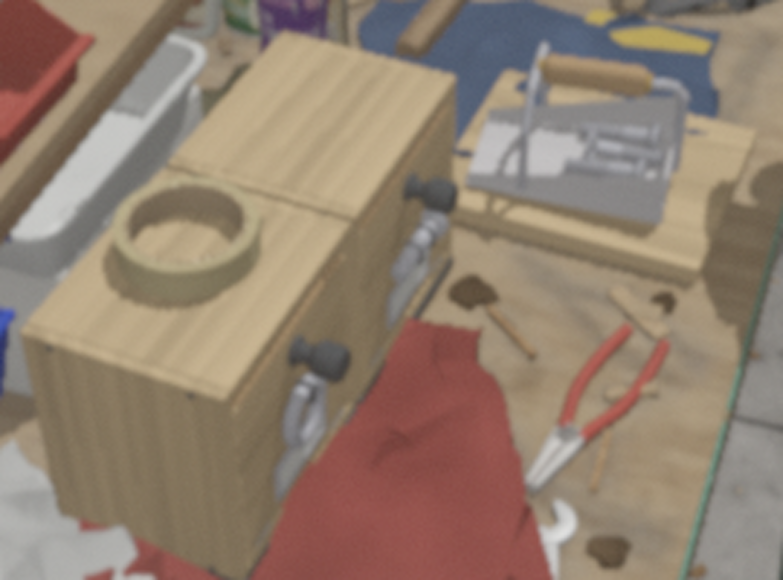

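The enlarged crops show the bolt knob at top crop (300,285) and side crop (438,194). The scoop handle runs from (562,188) to (633,283) in the top crop. The lip points away from the robot, with the bolts at the near back wall.

```bash
cat >> h.py <<'E'
def tri(obs):
    A=[];b=[]
    for n,u,v,*c in obs:
        f,cx,cy,T=c[0] if c else cal(n); r=T[:3,:3].T;o=-r@T[:3,3];d=r@np.array([(u-cx)/f,(v-cy)/f,1]);d/=np.linalg.norm(d)
        P=np.eye(3)-np.outer(d,d);A.append(P);b.append(P@o)
    x=np.linalg.lstsq(np.vstack(A),np.hstack(b),rcond=None)[0]
    return x,max(np.linalg.norm(p@x-q) for p,q in zip(A,b))
E
python3 - <<'E'
from h import *
t=lambda x,y:(x/3+220,y/3+140); s=lambda x,y:(x/2.9+160,y/2.9+150)
print('knob',tri([('top',*t(300,285)),('side',*s(438,194))]))
print('ringknob',tri([('top',*t(75,377)),('side',*s(327,360))]))
for n,a,b in[('handle far',(564,188),(545,70)),('handle near',(633,283),(652,80))]: print(n,tri([('top',*t(*a)),('side',*s(*b))]),at('top',*t(*a),.122))
for n,p in dict(BR=(326,37),FR=(400,200),FL=(182,292),BL=(103,118)).items(): print(n,at('top',*t(*p),.192).round(3))
for n,p,z in [('lipL',(467,208),.033),('lipR',(553,150),.033),('backL',(575,372),.06),('backR',(693,290),.06)]: print(n,at('top',*t(*p),z).round(3))
for p in [(440,445),(450,487),(237,517),(225,537)]: print(at('top',*t(*p),.01).round(3))
E
```

```text
knob (array([0.54062488, 0.00373337, 0.15169313]), np.float64(0.0016444396936483498))
ringknob (array([0.55605746, 0.18546196, 0.14955628]), np.float64(0.0015177268892100128))
handle far (array([ 0.52240012, -0.22361006,  0.11273232]), np.float64(0.0022108419757785247)) [ 0.5227669  -0.22057351  0.122     ]
handle near (array([ 0.43135477, -0.23049767,  0.11933867]), np.float64(8.68788640368475e-05)) [ 0.43110233 -0.22964175  0.122     ]
BR [ 0.696 -0.098  0.192]
FR [ 0.557 -0.086  0.192]
FL [0.568 0.088 0.192]
BL [0.716 0.08  0.192]
lipL [ 0.563 -0.167  0.033]
lipR [ 0.574 -0.257  0.033]
backL [ 0.397 -0.171  0.06 ]
backR [ 0.411 -0.29   0.06 ]
[ 0.4   -0.054  0.01 ]
[ 0.365 -0.045  0.01 ]
[0.424 0.122 0.01 ]
[0.414 0.138 0.01 ]
```

```bash
cat >> h.py <<'E'
def plan(pos,rpy,N=None,cur=None):
    """equal rows (travel then twist, tool axes) taking the tool to pos (TCP), rpy"""
    o=bot.get_obs(); p0,r0=cur or (o['ee_pos'],o['tcp_rot'])
    A=R.from_euler('xyz',r0,degrees=True);B=R.from_euler('xyz',rpy,degrees=True)
    w=(A.inv()*B).as_rotvec(); d=A.inv().apply(np.array(pos)-p0)*1e3
    N=N or int(np.ceil(max(np.linalg.norm(d)/55,np.linalg.norm(w)/.17,1)))
    t=np.linalg.solve(sum(R.from_rotvec(w/N*k).as_matrix() for k in range(N)),d)
    print(N,'x travel',t.round(1).tolist(),'twist',(w/N).round(4).tolist())
def st():
    o=bot.get_obs(); print(o['time'],o['ee_pos'].round(4),o['tcp_rot'].round(1),'F',o['wrist_force'].round(1),o['opening'].round(4),round(float(o['grasp_force']),1),o['q'].round(1))
def tz(rpy): return R.from_euler('xyz',rpy,degrees=True).apply([0,0,1])
E
python3 - <<'E'
from h import *
k=np.array([.5406,.0037,.152]); r=[180,-30,-4.85]; z=tz(r); print(z)
plan(k+z*(.019-.09),r,12)
E
```

```text
[ 0.49820973 -0.04227371 -0.8660254 ]
12 x travel [32.6, -40.0, 8.7] twist [-0.0091, 0.043, 0.0337]
```

```bash
python3 -m crank '[{"gripper":60,"travel":[32.6,-40,8.7],"twist":[-0.0091,0.043,0.0337]},{"gripper":60,"travel":[32.6,-40,8.7],"twist":[-0.0091,0.043,0.0337]},{"gripper":60,"travel":[32.6,-40,8.7],"twist":[-0.0091,0.043,0.0337]},{"gripper":60,"travel":[32.6,-40,8.7],"twist":[-0.0091,0.043,0.0337]},{"gripper":60,"travel":[32.6,-40,8.7],"twist":[-0.0091,0.043,0.0337]},{"gripper":60,"travel":[32.6,-40,8.7],"twist":[-0.0091,0.043,0.0337]},{"gripper":60,"travel":[32.6,-40,8.7],"twist":[-0.0091,0.043,0.0337]},{"gripper":60,"travel":[32.6,-40,8.7],"twist":[-0.0091,0.043,0.0337]},{"gripper":60,"travel":[32.6,-40,8.7],"twist":[-0.0091,0.043,0.0337]},{"gripper":60,"travel":[32.6,-40,8.7],"twist":[-0.0091,0.043,0.0337]},{"gripper":60,"travel":[32.6,-40,8.7],"twist":[-0.0091,0.043,0.0337]},{"gripper":60,"travel":[32.6,-40,8.7],"twist":[-0.0091,0.043,0.0337]}]' 20
python3 - <<'E'
from h import *
st(); snap('wrist','w1.png'); c=cal('wrist'); st(); print(proj('wrist',[.5406,.0037,.152])); np.save('w1.npy',c[3]); print(c[:3])
k=np.array([.5406,.0037,.152]); r=[180,-30,-4.85]; plan(k+tz(r)*.019,r,6)
E
```

```text
time: 1.7
ee_pos: [0.5046, -0.0193, 0.2144]
tcp_rot: [-179.9, -30.1, -2.2]
wrist_force: [-0.7, 0.6, 0.8]
opening: 0.0596
grasp_force: 0.0Traceback (most recent call last):
  File "<stdin>", line 2, in <module>
  File "h.py", line 32, in st
    o=bot.get_obs(); print(o['time'],o['ee_pos'].round(4),o['tcp_rot'].round(1),'F',o['wrist_force'].round(1),o['opening'].round(4),round(float(o['grasp_force']),1),o['q'].round(1))
                                                                                                              ^^^^^^^^^^^^^^^^^^
AttributeError: 'float' object has no attribute 'round'
```

```bash
sed -i "s/o\['opening'\].round(4)/round(float(o['opening']),4)/" h.py
python3 - <<'E'
from h import *
st(); snap('wrist','w1.png'); c=cal('wrist'); st(); print(proj('wrist',[.5406,.0037,.152])); np.save('w1.npy',c[3]); print(c[:3])
k=np.array([.5406,.0037,.152]); r=[180,-30,-4.85]; plan(k+tz(r)*.019,r,6)
E
```

```text
1.7 [ 0.5046 -0.0193  0.2144] [-179.9  -30.1   -2.2] F [-0.7  0.6  0.8] 0.0596 0.0 [-2.20e+00 -3.25e+01 -2.86e+01  6.38e+01  1.00e-01  1.80e+02]
1.75 [ 0.5072 -0.0196  0.2149] [-179.9  -30.3   -2.2] F [-1.2  0.5 -1. ] 0.0599 0.0 [-2.300e+00 -3.230e+01 -2.850e+01  6.350e+01  1.000e-01  1.799e+02]
(np.float64(282.4), np.float64(256.6))
(np.float64(335.8680463401584), 321.2432715621118, 236.91676205128823)
6 x travel [-0.7, -4.1, 14.9] twist [-0.0041, -0.0009, 0.0067]
```

View pics/w1.png

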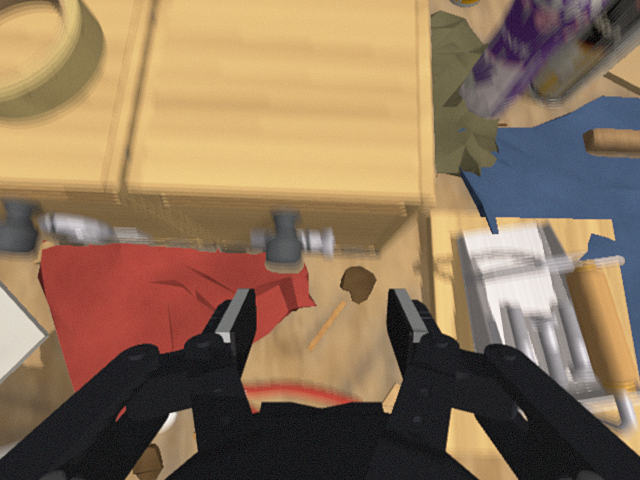

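The wrist view shows the knob head at about (284,250), where my estimate put it. Joint 6 stands at its 180° limit, so I grip with the yaw turned to +2.5°, which is close enough for a round knob.

Run:
```python
from h import *
k=np.array([.5406,.0037,.152]); r=[180,-30,2.5]; plan(k+tz(r)*(.019-.05),r,3)
```

```text
3 x travel [-1.0, -7.6, 13.3] twist [0.0133, -0.0017, -0.0237]
```

```bash
python3 -m crank '[{"gripper":60,"travel":[-1,-7.6,13.3],"twist":[0.0133,-0.0017,-0.0237]},{"gripper":60,"travel":[-1,-7.6,13.3],"twist":[0.0133,-0.0017,-0.0237]},{"gripper":60,"travel":[-1,-7.6,13.3],"twist":[0.0133,-0.0017,-0.0237]},{"gripper":60,"travel":[0,0,0],"twist":[0,0,0]},{"gripper":60,"travel":[0,0,0],"twist":[0,0,0]}]'
python3 - <<'E'
from h import *
st(); print(proj('wrist',[.5406,.0037,.152]),proj('wrist',[.5306,.0037,.152])); snap('wrist','w2.png')
k=np.array([.5406,.0037,.152]); r=[180,-30,2.5]; plan(k+tz(r)*.019,r,4)
E
```

```text
time: 2.38
ee_pos: [0.5215, -0.0001, 0.1782]
tcp_rot: [-180.0, -29.7, 2.1]
wrist_force: [-0.4, -0.8, 0.3]
opening: 0.06
grasp_force: 0.0
2.375 [ 5.215e-01 -1.000e-04  1.782e-01] [-180.   -29.7    2.1] F [-0.4 -0.8  0.3] 0.06 0.0 [ -0.8 -30.1 -31.   59.4   1.5 177.4]
(np.float64(312.2), np.float64(268.1)) (np.float64(311.4), np.float64(286.0))
4 x travel [0.9, -0.8, 12.9] twist [0.0008, 0.0011, -0.0014]
```

View pics/w2.png

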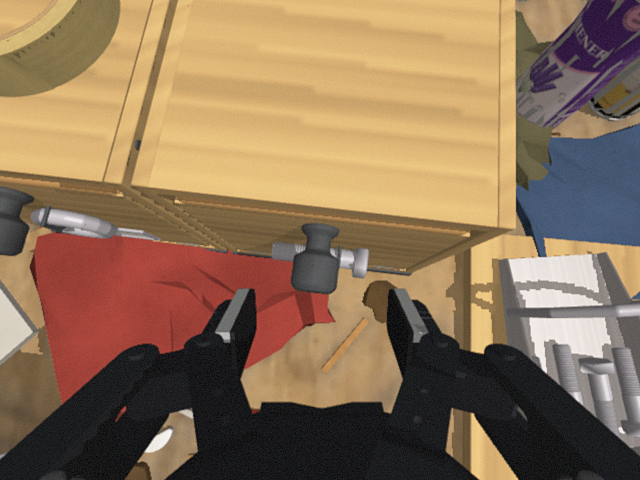

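The wrist view shows the knob head at (315,270), within 2 mm of my estimate. The wired bolt sits behind it, so this is the right bin. I go in and grip.

```bash
python3 -m crank '[{"gripper":60,"travel":[0.9,-0.4,12.9],"twist":[0,0,0]},{"gripper":60,"travel":[0.9,-0.4,12.9],"twist":[0,0,0]},{"gripper":60,"travel":[0.9,-0.4,12.9],"twist":[0,0,0]},{"gripper":60,"travel":[0.9,-0.4,12.9],"twist":[0,0,0]},{"gripper":40,"travel":[0,0,0],"twist":[0,0,0]},{"gripper":20,"travel":[0,0,0],"twist":[0,0,0]},{"gripper":10,"travel":[0,0,0],"twist":[0,0,0]},{"gripper":10,"travel":[0,0,0],"twist":[0,0,0]},{"gripper":10,"travel":[0,0,0],"twist":[0,0,0]}]' 30
python3 - <<'E'
from h import *
st(); o=bot.get_obs(); A=R.from_euler('xyz',o['tcp_rot'],degrees=True)
g=o['ee_pos']-.019*A.apply([0,0,1]); print('grip',g)
# knob arc offsets, bin x dir yaw -4.85
ux=np.array([np.cos(np.radians(4.85)),-np.sin(np.radians(4.85)),0])
prev=None
for th in np.linspace(0,.7,11):
    x=-.032*np.cos(th)-.124*np.sin(th)+.032; z=.124*np.cos(th)-.032*np.sin(th)-.124
    p=A.inv().apply(ux*x+np.array([0,0,z]))*1e3
    if prev is not None: print(round(th,2),(p-prev).round(1))
    prev=p
E
```

```text
time: 3.55
ee_pos: [0.5499, 0.0035, 0.1351]
tcp_rot: [-179.9, -29.7, 2.2]
wrist_force: [-1.4, 5.1, -1.5]
opening: 0.0252
grasp_force: 29.5
3.55 [0.5499 0.0035 0.1351] [-179.9  -29.7    2.2] F [-1.4  5.1 -1.5] 0.0252 29.5 [ -0.3 -25.6 -33.   53.    1.3 177.8]
grip [0.54045335 0.0031338  0.15159762]
0.07 [-8.7 -1.1 -2. ]
0.14 [-8.8 -1.  -1.4]
0.21 [-8.9 -1.  -0.8]
0.28 [-8.9 -1.  -0.2]
0.35 [-8.9 -0.9  0.5]
0.42 [-8.9 -0.9  1.1]
0.49 [-8.8 -0.8  1.7]
0.56 [-8.6 -0.8  2.3]
0.63 [-8.4 -0.7  2.9]
0.7 [-8.2 -0.7  3.5]
```

```bash
python3 -m crank '[{"gripper":10,"travel":[-2.2,-0.3,-0.5],"twist":[0,0,0]},{"gripper":10,"travel":[-2.2,-0.3,-0.5],"twist":[0,0,0]},{"gripper":10,"travel":[-2.2,-0.3,-0.5],"twist":[0,0,0]},{"gripper":10,"travel":[-2.2,-0.3,-0.5],"twist":[0,0,0]},{"gripper":10,"travel":[-4.4,-0.5,-0.7],"twist":[0,0,0]},{"gripper":10,"travel":[-4.4,-0.5,-0.7],"twist":[0,0,0]}]'
```

```text
time: 4.3
ee_pos: [0.5332, 0.0047, 0.1296]
tcp_rot: [-180.0, -29.8, 2.2]
wrist_force: [5.6, 4.2, -4.1]
opening: 0.0249
grasp_force: 30.3
```

```bash
python3 -m crank '[{"gripper":10,"travel":[-4.4,-0.5,-0.4],"twist":[0,0,0]},{"gripper":10,"travel":[-4.4,-0.5,-0.4],"twist":[0,0,0]},{"gripper":10,"travel":[-4.4,-0.5,-0.1],"twist":[0,0,0]},{"gripper":10,"travel":[-4.4,-0.5,-0.1],"twist":[0,0,0]},{"gripper":10,"travel":[-4.4,-0.5,0.2],"twist":[0,0,0]},{"gripper":10,"travel":[-4.4,-0.5,0.3],"twist":[0,0,0]},{"gripper":10,"travel":[-4.4,-0.5,0.5],"twist":[0,0,0]},{"gripper":10,"travel":[-4.4,-0.5,0.6],"twist":[0,0,0]},{"gripper":10,"travel":[-4.4,-0.4,0.8],"twist":[0,0,0]},{"gripper":10,"travel":[-4.4,-0.4,0.9],"twist":[0,0,0]}]'
```

```text
time: 5.55
ee_pos: [0.4967, 0.0074, 0.1067]
tcp_rot: [180.0, -29.9, 2.1]
wrist_force: [6.6, -0.8, -2.4]
opening: 0.0246
grasp_force: 29.7
```

```bash
python3 -m crank '[{"gripper":10,"travel":[-4.3,-0.4,1.1],"twist":[0,0,0]},{"gripper":10,"travel":[-4.3,-0.4,1.2],"twist":[0,0,0]},{"gripper":10,"travel":[-4.2,-0.3,1.4],"twist":[0,0,0]},{"gripper":10,"travel":[-3,-0.3,1.1],"twist":[0,0,0]}]'
```

```text
time: 6.05
ee_pos: [0.4843, 0.0084, 0.0936]
tcp_rot: [180.0, -29.7, 2.1]
wrist_force: [-3.7, -5.0, 5.5]
opening: 0.0244
grasp_force: 29.6
```

```bash
python3 -m crank '[{"gripper":10,"travel":[-3,-0.2,1.1],"twist":[0,0,0]},{"gripper":10,"travel":[-3,-0.2,1.2],"twist":[0,0,0]},{"gripper":10,"travel":[-2,-0.2,0.9],"twist":[0,0,0]},{"gripper":10,"travel":[0,0,0],"twist":[0,0,0]}]'
```

```text
time: 6.55
ee_pos: [0.4784, 0.0088, 0.0859]
tcp_rot: [180.0, -29.6, 2.1]
wrist_force: [-3.2, -4.9, 3.7]
opening: 0.0249
grasp_force: 29.2
```

```bash
python3 -m crank '[{"gripper":10,"travel":[-1,0,0.4],"twist":[0,0,0]},{"gripper":10,"travel":[-1,0,0.4],"twist":[0,0,0]},{"gripper":10,"travel":[0,0,0],"twist":[0,0,0]}]'
```

```text
time: 6.92
ee_pos: [0.4773, 0.0089, 0.0843]
tcp_rot: [180.0, -29.6, 2.2]
wrist_force: [-2.7, -5.4, 0.8]
opening: 0.0249
grasp_force: 29.3
```

```bash
python3 -m crank '[{"gripper":60,"travel":[0,0,0],"twist":[0,0,0]},{"gripper":60,"travel":[0,0,0],"twist":[0,0,0]},{"gripper":60,"travel":[0,0,-15],"twist":[0,0,0]},{"gripper":60,"travel":[0,0,-40],"twist":[0,0,0]},{"gripper":60,"travel":[0,0,-50],"twist":[0,0,0]},{"gripper":60,"travel":[0,0,-40],"twist":[0,0,0]},{"gripper":60,"travel":[0,0,0],"twist":[0,0,0]}]'
python3 - <<'E'
from h import *
st(); snap('side','s2.png',(160,120,440,330),2.8)
ux=np.array([np.cos(np.radians(4.85)),-np.sin(np.radians(4.85)),0]);h=np.array([.5725,.001,.028])
for t in(0,.6,.7):
    p=h+ux*(-.032*np.cos(t)-.124*np.sin(t))+[0,0,.124*np.cos(t)-.032*np.sin(t)]; u,v=proj('side',p); print(t,(u-160)*2.8,(v-120)*2.8)
for z in(.122,): print(proj('side',[.477,-.227,.116]))
c=np.array([.477,-.227,.116]); r=[180,-30,5]; plan(c+tz(r)*(.019-.06),r)
E
```

```text
time: 7.8
ee_pos: [0.4063, 0.0066, 0.2145]
tcp_rot: [-180.0, -30.0, 2.2]
wrist_force: [-0.1, 0.2, -0.3]
opening: 0.0602
grasp_force: 0.0
7.8 [0.4063 0.0066 0.2145] [-180.   -30.     2.2] F [-0.1  0.2 -0.3] 0.0602 0.0 [  0.2 -47.3 -35.5  71.8   1.  178.3]
0 420.84000000000003 270.47999999999996
0.6 498.4 333.47999999999996
0.7 507.35999999999996 346.08
(np.float64(365.7), np.float64(175.7))
5 x travel [0.3, 47.6, 14.2] twist [0.0048, 0.0005, -0.0085]
```

View pics/s2.png

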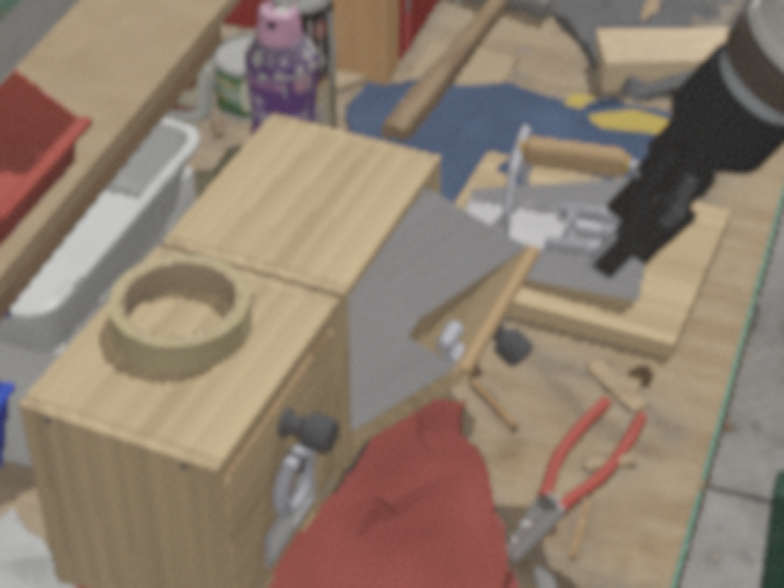

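The side view shows the bin fully open, with its knob at (513,345) against (507,346) predicted for 0.70 rad. The scoop handle is centred where I computed it. Next is the scoop.

```bash
python3 -m crank '[{"gripper":60,"travel":[0.3,47.6,14.2],"twist":[0.0048,0.0005,-0.0085]},{"gripper":60,"travel":[0.3,47.6,14.2],"twist":[0.0048,0.0005,-0.0085]},{"gripper":60,"travel":[0.3,47.6,14.2],"twist":[0.0048,0.0005,-0.0085]},{"gripper":60,"travel":[0.3,47.6,14.2],"twist":[0.0048,0.0005,-0.0085]},{"gripper":60,"travel":[0.3,47.6,14.2],"twist":[0.0048,0.0005,-0.0085]},{"gripper":60,"travel":[0,0,0],"twist":[0,0,0]},{"gripper":60,"travel":[0,0,0],"twist":[0,0,0]}]'
python3 - <<'E'
from h import *
st(); c=np.array([.477,-.227,.116]); r=[180,-30,5]; plan(c+tz(r)*.019,r,4); u=np.array([np.cos(.087),np.sin(.087),0])
for s in(-.044,.044): print(proj('wrist',c+u*s+[0,0,.012]))
snap('wrist','w3.png')
E
```

```text
time: 8.72
ee_pos: [0.4557, -0.2287, 0.1483]
tcp_rot: [-179.9, -29.7, 4.9]
wrist_force: [1.3, -0.2, 0.1]
opening: 0.0599
grasp_force: 0.0
8.725 [ 0.4557 -0.2287  0.1483] [-179.9  -29.7    4.9] F [ 1.3 -0.2  0.1] 0.0599 0.0 [-37.5 -25.2 -30.5  62.   19.6 141.6]
4 x travel [0.6, 0.1, 14.4] twist [-0.0003, 0.0011, -0.0005]
(np.float64(317.7), np.float64(346.8))
(np.float64(318.1), np.float64(186.8))
```

View pics/w3.png

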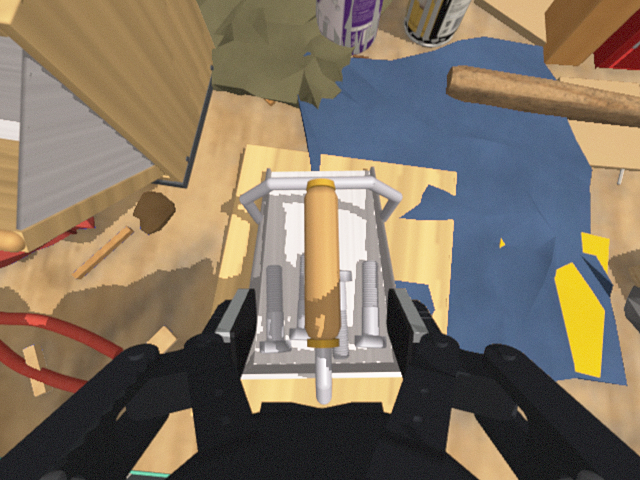

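The wrist view shows the handle running from (320,182) to (323,345), centred between the fingers. I go down and grip.

```bash
python3 -m crank '[{"gripper":60,"travel":[0.6,0.1,14.4],"twist":[0,0,0]},{"gripper":60,"travel":[0.6,0.1,14.4],"twist":[0,0,0]},{"gripper":60,"travel":[0.6,0.1,14.4],"twist":[0,0,0]},{"gripper":60,"travel":[0.6,0.1,14.4],"twist":[0,0,0]},{"gripper":35,"travel":[0,0,0],"twist":[0,0,0]},{"gripper":15,"travel":[0,0,0],"twist":[0,0,0]},{"gripper":10,"travel":[0,0,0],"twist":[0,0,0]},{"gripper":10,"travel":[0,0,0],"twist":[0,0,0]},{"gripper":10,"travel":[0,0,0],"twist":[0,0,0]},{"gripper":10,"travel":[0,0,0],"twist":[0,0,0]}]' 90
python3 - <<'E'
from h import *
st()
E
```

```text
time: 10.02
ee_pos: [0.4869, -0.2269, 0.1017]
tcp_rot: [180.0, -29.9, 5.0]
wrist_force: [-0.9, 1.1, 3.1]
opening: 0.0186
grasp_force: 88.1
10.025 [ 0.4869 -0.2269  0.1017] [180.  -29.9   5. ] F [-0.9  1.1  3.1] 0.0186 88.1 [-34.7 -21.4 -33.2  54.4  18.5 144.3]
```

```bash
cat > k.py <<'E'
import numpy as np
from scipy.optimize import fsolve
D=np.array([[4.98,10.05,95.1,.5498,.2306],[-30.1,-31,59.4,.5215,.1782],[-25.6,-33,53,.5499,.1351],[-47.3,-35.5,71.8,.4063,.2145]])
A=[];y=[]
s=lambda d:np.sin(np.radians(d)); c=lambda d:np.cos(np.radians(d))
def rows(a,q3,q4):
    b=a-q3;f=b+q4; return [1,s(a),c(b),c(f),s(b),0],[0,c(a),-s(b),-s(f),c(b),1]
for a,q3,q4,r,z in D:
    m,n=rows(a,q3,q4); A+=[m,n]; y+=[r,z]
X,res,rk,sv=np.linalg.lstsq(np.array(A),np.array(y),rcond=None)
def ik(r,z,f):
    def g(q): m,n=rows(q[0],q[1],f-q[0]+q[1]); return np.dot(m,X)-r,np.dot(n,X)-z
    q,_,ok,_=fsolve(g,[-20,-20],full_output=1); return q.round(1),round(f-q[0]+q[1],1),ok
if __name__=='__main__':
    print(X.round(3),rk,np.abs(np.array(A)@X-y).max())
    for P in(0,10,20,30,45,55,65):
        L=np.array([.525,.17 if P<40 else .15]); p=np.radians(P)
        g=L-[.097*np.cos(p)-.098*np.sin(p),-.097*np.sin(p)-.098*np.cos(p)]
        l=np.radians(30-P); t=g+.019*np.array([np.sin(l),-np.cos(l)]); print(P,t.round(3),ik(*t,60+P))
E
python3 k.py
```

```text
[0.008 0.412 0.512 0.418 0.045 0.148] 6 0.0002480000559685891
0 [0.438 0.252] (array([-41. , -28.5]), np.float64(72.4), 1)
10 [0.453 0.266] (array([-27.7, -16.3]), np.float64(81.4), 1)
20 [0.471 0.277] (array([-14.7,  -3.7]), np.float64(90.9), 1)
30 [0.49  0.284] (array([-1.7,  9.4]), np.float64(101.1), 1)
45 [0.521 0.27 ] (array([17.5, 27.4]), np.float64(114.9), 1)
55 [0.542 0.268] (array([32. , 43.9]), np.float64(126.9), 1)
65 [0.562 0.264] (array([50.6, 68.1]), np.float64(142.5), 1)
```

Run:
```python
from h import *
a=[.487,-.227,.192];b=[.437,-.23,.278];r=[180,-30,5];r2=[180,-27,2.5]; c=[.438,.001,.278]
plan(a,r,4);plan(b,r,4,(np.array(a),r));plan(c,r2,8,(np.array(b),r))
```

```text
4 x travel [11.3, 0.0, -19.6] twist [0.0001, 0.0005, -0.0001]
4 x travel [-0.1, -0.3, -24.9] twist [0.0, 0.0, 0.0]
8 x travel [1.8, -28.8, 1.0] twist [-0.0026, -0.0065, 0.0048]
```

```bash
python3 -m crank '[{"gripper":10,"travel":[3,0,-5],"twist":[0,0,0]},{"gripper":10,"travel":[9,0,-15.6],"twist":[0,0,0]},{"gripper":10,"travel":[11.3,0,-19.6],"twist":[0,0,0]},{"gripper":10,"travel":[11.3,0,-19.6],"twist":[0,0,0]},{"gripper":10,"travel":[10.6,0,-18.4],"twist":[0,0,0]},{"gripper":10,"travel":[0,-0.3,-24.9],"twist":[0,0,0]},{"gripper":10,"travel":[0,-0.3,-24.9],"twist":[0,0,0]},{"gripper":10,"travel":[0,-0.3,-24.9],"twist":[0,0,0]},{"gripper":10,"travel":[0,-0.3,-24.9],"twist":[0,0,0]},{"gripper":10,"travel":[0,0,0],"twist":[0,0,0]},{"gripper":10,"travel":[0,0,0],"twist":[0,0,0]}]'
```

```text
time: 11.4
ee_pos: [0.4376, -0.2299, 0.2773]
tcp_rot: [-180.0, -29.8, 4.9]
wrist_force: [0.4, -0.3, -6.5]
opening: 0.0186
grasp_force: 88.3
```

```bash
python3 -m crank '[{"gripper":10,"travel":[1,-14.4,0.5],"twist":[-0.0013,-0.0032,0.0024]},{"gripper":10,"travel":[1.8,-28.8,1],"twist":[-0.0026,-0.0065,0.0048]},{"gripper":10,"travel":[1.8,-28.8,1],"twist":[-0.0026,-0.0065,0.0048]},{"gripper":10,"travel":[1.8,-28.8,1],"twist":[-0.0026,-0.0065,0.0048]},{"gripper":10,"travel":[1.8,-28.8,1],"twist":[-0.0026,-0.0065,0.0048]},{"gripper":10,"travel":[1.8,-28.8,1],"twist":[-0.0026,-0.0065,0.0048]},{"gripper":10,"travel":[1.8,-28.8,1],"twist":[-0.0026,-0.0065,0.0048]},{"gripper":10,"travel":[1.8,-28.8,1],"twist":[-0.0026,-0.0065,0.0048]},{"gripper":10,"travel":[1,-14.4,0.5],"twist":[-0.0013,-0.0032,0.0024]},{"gripper":10,"travel":[0,0,0],"twist":[0,0,0]},{"gripper":10,"travel":[0,0,0],"twist":[0,0,0]}]'
python3 - <<'E'
from h import *
st(); o=bot.get_obs(); r=o['tcp_rot']; yaw=2.5
u=np.array([np.cos(np.radians(yaw)),np.sin(np.radians(yaw)),0])
def tcp(P,lx,lz,ly=.004):
    p=np.radians(P); g=np.array([lx,ly,0])-u*(.097*np.cos(p)-.098*np.sin(p)); g[2]=lz+.097*np.sin(p)+.098*np.cos(p)
    rr=[180,-(30-P),yaw]; return g+.019*tz(rr),rr
prev=None
for P,lx,lz in[(20,.525,.175),(36,.522,.16),(55,.522,.15)]:
    t,rr=tcp(P,lx,lz); print(P,t.round(3)); plan(t,rr,3 if P==20 else 6,prev); prev=(t,rr)
snap('side','s3.png',(160,60,480,300),2.4)
E
```

```text
time: 12.78
ee_pos: [0.4384, 0.0012, 0.2775]
tcp_rot: [-180.0, -26.9, 2.5]
wrist_force: [0.7, -0.8, -5.9]
opening: 0.0185
grasp_force: 88.7
12.775 [0.4384 0.0012 0.2775] [-180.   -26.9    2.5] F [ 0.7 -0.8 -5.9] 0.0185 88.7 [ -0.8 -36.4 -22.2  77.4   1.5 177. ]
20 [0.471 0.002 0.282]
3 x travel [10.6, 0.3, 2.6] twist [-0.0, -0.0981, 0.0]
36 [0.499 0.003 0.277]
6 x travel [4.7, -0.0, 1.0] twist [0.0, -0.0465, -0.0]
55 [0.539 0.005 0.268]
6 x travel [6.8, 0.0, -0.1] twist [0.0, -0.0553, -0.0]
```

View pics/s3.png

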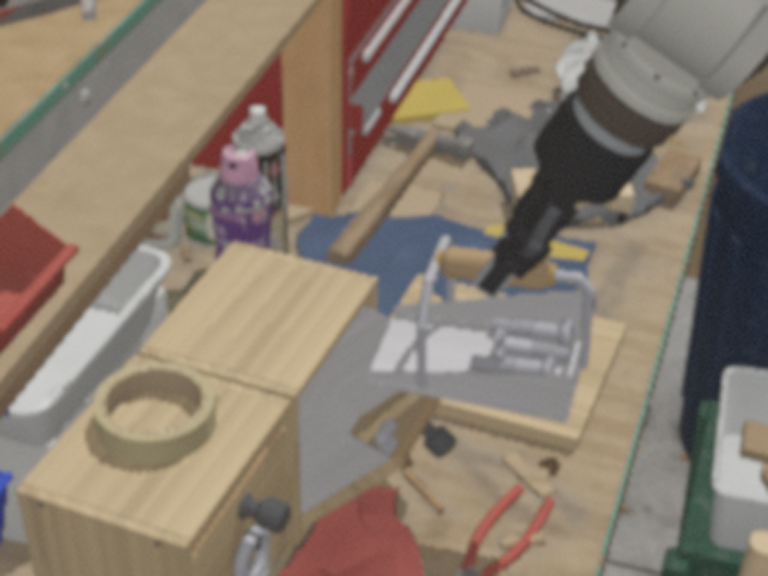

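The side view shows the scoop level with four bolts in it and its lip at (380,365), over the bin's mouth. I pour.

```bash
python3 -m crank '[{"gripper":10,"travel":[10.6,0.3,2.6],"twist":[0,-0.0981,0]},{"gripper":10,"travel":[10.6,0.3,2.6],"twist":[0,-0.0981,0]},{"gripper":10,"travel":[10.6,0.3,2.6],"twist":[0,-0.0981,0]},{"gripper":10,"travel":[4.7,0,1],"twist":[0,-0.0465,0]},{"gripper":10,"travel":[4.7,0,1],"twist":[0,-0.0465,0]},{"gripper":10,"travel":[4.7,0,1],"twist":[0,-0.0465,0]},{"gripper":10,"travel":[4.7,0,1],"twist":[0,-0.0465,0]},{"gripper":10,"travel":[4.7,0,1],"twist":[0,-0.0465,0]},{"gripper":10,"travel":[4.7,0,1],"twist":[0,-0.0465,0]},{"gripper":10,"travel":[0,0,0],"twist":[0,0,0]},{"gripper":10,"travel":[0,0,0],"twist":[0,0,0]}]'
```

```text
time: 14.2
ee_pos: [0.4996, 0.0024, 0.2781]
tcp_rot: [180.0, 5.9, 2.4]
wrist_force: [0.6, -0.4, -3.1]
opening: 0.0186
grasp_force: 89.9
```

```bash
python3 -m crank '[{"gripper":10,"travel":[6.8,0,-0.1],"twist":[0,-0.0553,0]},{"gripper":10,"travel":[6.8,0,-0.1],"twist":[0,-0.0553,0]},{"gripper":10,"travel":[6.8,0,-0.1],"twist":[0,-0.0553,0]},{"gripper":10,"travel":[6.8,0,-0.1],"twist":[0,-0.0553,0]},{"gripper":10,"travel":[6.8,0,-0.1],"twist":[0,-0.0553,0]},{"gripper":10,"travel":[6,0,-0.1],"twist":[0,-0.04,0]},{"gripper":10,"travel":[0,0,0],"twist":[0,0,0]},{"gripper":10,"travel":[0,0,0],"twist":[0,0,0]},{"gripper":10,"travel":[0,0,0],"twist":[0,0,0]}]'
python3 - <<'E'
from h import *
st(); snap('wrist','w4.png'); snap('side','s4.png',(180,60,440,300),2.2)
E
```

```text
time: 15.32
ee_pos: [0.5378, 0.0044, 0.2701]
tcp_rot: [180.0, 24.0, 2.5]
wrist_force: [-0.2, 0.7, -2.2]
opening: 0.0184
grasp_force: 90.0
15.325 [0.5378 0.0044 0.2701] [180.   24.    2.5] F [-0.2  0.7 -2.2] 0.0184 90.0 [  0.8  30.1  41.7 125.5  -0.7 178.5]
```

View pics/s4.png

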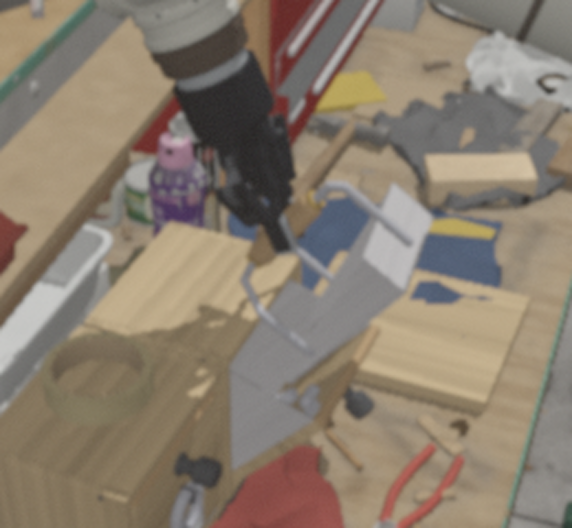

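The side view shows the scoop tipped over the mouth with its floor bare. The wrist carries 2.2–2.6 N, which is the empty scoop's weight, so all the bolts are out. I take the scoop back by the reverse path.

Run:
```python
from h import *
a=(np.array([.485,.003,.295]),[180,-2,2.5]);b=(np.array([.438,.001,.28]),[180,-28,3]);c=(np.array([.437,-.23,.28]),[180,-30,5]);d=(np.array([.487,-.227,.20]),[180,-30,5]);e=(np.array([.487,-.227,.112]),[180,-30,5])
plan(*a,4);plan(*b,4,a);plan(*c,6,b);plan(*d,3,c);plan(*e,3,d)
```

```text
4 x travel [-14.5, -0.2, -2.9] twist [0.0, 0.1134, -0.0002]
4 x travel [-12.4, -0.0, 1.3] twist [0.0006, 0.1134, -0.0021]
6 x travel [-2.4, 38.4, -1.3] twist [0.0028, 0.0058, -0.0051]
3 x travel [1.1, 0.5, 31.4] twist [0.0, 0.0, 0.0]
3 x travel [-14.7, -0.0, 25.4] twist [0.0, 0.0, 0.0]
```

```bash
python3 -m crank '[{"gripper":10,"travel":[-14.5,-0.2,-2.9],"twist":[0,0.1134,0]},{"gripper":10,"travel":[-14.5,-0.2,-2.9],"twist":[0,0.1134,0]},{"gripper":10,"travel":[-14.5,-0.2,-2.9],"twist":[0,0.1134,0]},{"gripper":10,"travel":[-14.5,-0.2,-2.9],"twist":[0,0.1134,0]},{"gripper":10,"travel":[-12.4,0,1.3],"twist":[0.0006,0.1134,-0.0021]},{"gripper":10,"travel":[-12.4,0,1.3],"twist":[0.0006,0.1134,-0.0021]},{"gripper":10,"travel":[-12.4,0,1.3],"twist":[0.0006,0.1134,-0.0021]},{"gripper":10,"travel":[-12.4,0,1.3],"twist":[0.0006,0.1134,-0.0021]},{"gripper":10,"travel":[0,0,0],"twist":[0,0,0]}]'
python3 -m crank '[{"gripper":10,"travel":[-2.4,38.4,-1.3],"twist":[0.0028,0.0058,-0.0051]},{"gripper":10,"travel":[-2.4,38.4,-1.3],"twist":[0.0028,0.0058,-0.0051]},{"gripper":10,"travel":[-2.4,38.4,-1.3],"twist":[0.0028,0.0058,-0.0051]},{"gripper":10,"travel":[-2.4,38.4,-1.3],"twist":[0.0028,0.0058,-0.0051]},{"gripper":10,"travel":[-2.4,38.4,-1.3],"twist":[0.0028,0.0058,-0.0051]},{"gripper":10,"travel":[-2.4,38.4,-1.3],"twist":[0.0028,0.0058,-0.0051]},{"gripper":10,"travel":[0,0,0],"twist":[0,0,0]},{"gripper":10,"travel":[0,0,0],"twist":[0,0,0]}]'
python3 - <<'E'
from h import *
st(); d=(np.array([.487,-.227,.20]),[180,-30,5]); plan(*d,3)
E
```

```text
time: 16.55
ee_pos: [0.4354, 0.0007, 0.2789]
tcp_rot: [180.0, -28.0, 3.0]
wrist_force: [0.6, 0.4, -1.9]
opening: 0.0186
grasp_force: 90.1
time: 17.55
ee_pos: [0.4373, -0.2303, 0.2791]
tcp_rot: [-179.9, -29.8, 4.9]
wrist_force: [0.3, 1.1, -2.8]
opening: 0.0189
grasp_force: 90.3
17.55 [ 0.4373 -0.2303  0.2791] [-179.9  -29.8    4.9] F [ 0.3  1.1 -2.8] 0.0189 90.3 [-39.3 -25.  -15.7  77.   20.3 139.8]
3 x travel [1.3, 0.3, 31.1] twist [-0.0001, 0.0012, -0.0006]
```

```bash
python3 -m crank '[{"gripper":10,"travel":[1.3,0.3,31.1],"twist":[0,0.0012,0]},{"gripper":10,"travel":[1.3,0.3,31.1],"twist":[0,0.0012,0]},{"gripper":10,"travel":[1.3,0.3,31.1],"twist":[0,0.0012,0]},{"gripper":10,"travel":[-14.7,0,25.4],"twist":[0,0,0]},{"gripper":10,"travel":[-14.7,0,25.4],"twist":[0,0,0]},{"gripper":10,"travel":[-14.7,0,25.4],"twist":[0,0,0]},{"gripper":10,"travel":[-2,0,3.5],"twist":[0,0,0]},{"gripper":10,"travel":[-1.5,0,2.6],"twist":[0,0,0]},{"gripper":10,"travel":[0,0,0],"twist":[0,0,0]},{"gripper":10,"travel":[0,0,0],"twist":[0,0,0]}]'
```

```text
time: 18.8
ee_pos: [0.4875, -0.227, 0.1066]
tcp_rot: [179.9, -30.2, 5.0]
wrist_force: [-0.4, -0.2, -2.3]
opening: 0.0184
grasp_force: 90.2
```

```bash
python3 -m crank '[{"gripper":10,"travel":[-0.7,0,1.2],"twist":[0,0,0]},{"gripper":10,"travel":[-0.7,0,1.2],"twist":[0,0,0]},{"gripper":10,"travel":[-0.5,0,0.9],"twist":[0,0,0]},{"gripper":10,"travel":[0,0,0],"twist":[0,0,0]},{"gripper":10,"travel":[0,0,0],"twist":[0,0,0]}]'
```

```text
time: 19.42
ee_pos: [0.4872, -0.2268, 0.1019]
tcp_rot: [180.0, -30.1, 5.0]
wrist_force: [-0.5, 0.2, 0.8]
opening: 0.0189
grasp_force: 90.9
```

It is resting on the board at the height it started from. I let go, back off and pre-position for the push.

```bash
python3 -m crank '[{"gripper":30,"travel":[0,0,0],"twist":[0,0,0]},{"gripper":60,"travel":[0,0,0],"twist":[0,0,0]},{"gripper":60,"travel":[0,0,0],"twist":[0,0,0]},{"gripper":60,"travel":[0,0,-20],"twist":[0,0,0]},{"gripper":60,"travel":[0,0,-50],"twist":[0,0,0]},{"gripper":60,"travel":[0,0,-50],"twist":[0,0,0]},{"gripper":60,"travel":[0,0,0],"twist":[0,0,0]},{"gripper":60,"travel":[0,0,0],"twist":[0,0,0]}]'
python3 - <<'E'
from h import *
st()
h=np.array([.5725,.001,.028]);ux=np.array([np.cos(np.radians(4.85)),-np.sin(np.radians(4.85)),0])
for n,p in dict(handle=[.477,-.227,.116],knob_open=h+ux*-.1044+[0,0,.0742]).items(): print(n,[round(float(v)) for v in proj('top',p)],[round(float(v)) for v in proj('side',p)])
np.save('t5.npy',bot.camera('top'));np.save('s5.npy',bot.camera('side'))
# compare scoop patch in side view with the picture before
a=cv2.imread('pics/side0.png')[165:235,315:400].astype(float); b=np.load('s5.npy')[165:235,315:400,::-1].astype(float)
print(np.abs(a-b).mean(), cv2.phaseCorrelate(a.mean(2),b.mean(2)))
E
```

```text
time: 20.42
ee_pos: [0.4271, -0.2321, 0.2051]
tcp_rot: [180.0, -30.1, 4.9]
wrist_force: [-0.4, 0.5, -0.6]
opening: 0.0602
grasp_force: 0.0
20.425 [ 0.4271 -0.2321  0.2051] [180.  -30.1   4.9] F [-0.4  0.5 -0.6] 0.0602 0.0 [-40.6 -27.9 -25.9  69.9  21.  138.6]
handle [420, 219] [366, 176]
knob_open [332, 269] [341, 244]
12.6 ((-0.11488755877257262, -0.19286963271738244), 0.5373614953757113)
```

The side-view patch correlation puts the scoop within 0.2 px of where it first stood. Next I regrip the knob and carry the bin shut along the same arc.

Run:
```python
from h import *
r=[180,-29.7,2.3]; g=np.array([.4775,.0085,.0845]); b=g-.1*tz(r); print(b); plan(b,r,6); plan(g,r,4,(b,r))
```

```text
[0.42799405 0.00651164 0.17136315]
6 x travel [-0.3, -39.6, 6.2] twist [-0.0041, -0.0009, 0.0066]
4 x travel [-0.0, -0.0, 25.0] twist [0.0, 0.0, 0.0]
```

```bash
python3 -m crank '[{"gripper":60,"travel":[-0.3,-39.6,6.2],"twist":[-0.0041,-0.0009,0.0066]},{"gripper":60,"travel":[-0.3,-39.6,6.2],"twist":[-0.0041,-0.0009,0.0066]},{"gripper":60,"travel":[-0.3,-39.6,6.2],"twist":[-0.0041,-0.0009,0.0066]},{"gripper":60,"travel":[-0.3,-39.6,6.2],"twist":[-0.0041,-0.0009,0.0066]},{"gripper":60,"travel":[-0.3,-39.6,6.2],"twist":[-0.0041,-0.0009,0.0066]},{"gripper":60,"travel":[-0.3,-39.6,6.2],"twist":[-0.0041,-0.0009,0.0066]},{"gripper":60,"travel":[0,0,0],"twist":[0,0,0]},{"gripper":60,"travel":[0,0,0],"twist":[0,0,0]}]'
python3 - <<'E'
from h import *
r=[180,-29.7,2.3]; g=np.array([.4775,.0085,.0845]); st(); plan(g,r,5)
E
```

```text
time: 21.52
ee_pos: [0.428, 0.0064, 0.1713]
tcp_rot: [179.9, -29.7, 2.4]
wrist_force: [-0.4, 0.4, -0.4]
opening: 0.0599
grasp_force: 0.0
21.525 [0.428  0.0064 0.1713] [179.9 -29.7   2.4] F [-0.4  0.4 -0.4] 0.0599 0.0 [  0.2 -45.  -39.3  66.    1.  178.1]
5 x travel [-0.0, -0.0, 20.0] twist [0.0002, -0.0, 0.0004]
```

```bash
python3 -m crank '[{"gripper":60,"travel":[0,0,20],"twist":[0,0,0]},{"gripper":60,"travel":[0,0,20],"twist":[0,0,0]},{"gripper":60,"travel":[0,0,20],"twist":[0,0,0]},{"gripper":60,"travel":[0,0,20],"twist":[0,0,0]},{"gripper":60,"travel":[0,0,20],"twist":[0,0,0]},{"gripper":40,"travel":[0,0,0],"twist":[0,0,0]},{"gripper":20,"travel":[0,0,0],"twist":[0,0,0]},{"gripper":10,"travel":[0,0,0],"twist":[0,0,0]},{"gripper":10,"travel":[0,0,0],"twist":[0,0,0]},{"gripper":10,"travel":[0,0,0],"twist":[0,0,0]}]' 35
```

```text
time: 22.78
ee_pos: [0.4777, 0.0077, 0.086]
tcp_rot: [179.9, -29.8, 2.3]
wrist_force: [-6.4, -2.2, 3.6]
opening: 0.0251
grasp_force: 35.0
```

```bash
python3 -m crank '[{"gripper":10,"travel":[4.1,0.3,-1.7],"twist":[0,0,0]},{"gripper":10,"travel":[4.1,0.3,-1.7],"twist":[0,0,0]},{"gripper":10,"travel":[4.2,0.4,-1.4],"twist":[0,0,0]},{"gripper":10,"travel":[4.2,0.4,-1.4],"twist":[0,0,0]},{"gripper":10,"travel":[4.3,0.4,-1.1],"twist":[0,0,0]},{"gripper":10,"travel":[4.3,0.4,-1.1],"twist":[0,0,0]},{"gripper":10,"travel":[4.4,0.4,-0.8],"twist":[0,0,0]},{"gripper":10,"travel":[4.4,0.4,-0.8],"twist":[0,0,0]},{"gripper":10,"travel":[4.4,0.5,-0.6],"twist":[0,0,0]},{"gripper":10,"travel":[4.4,0.5,-0.6],"twist":[0,0,0]}]'
```

```text
time: 24.02
ee_pos: [0.5094, 0.0056, 0.1172]
tcp_rot: [179.9, -29.8, 2.3]
wrist_force: [-5.5, 2.5, 3.8]
opening: 0.0246
grasp_force: 37.7
```

```bash
python3 -m crank '[{"gripper":10,"travel":[4.4,0.5,-0.3],"twist":[0,0,0]},{"gripper":10,"travel":[4.4,0.5,-0.2],"twist":[0,0,0]},{"gripper":10,"travel":[4.4,0.5,0],"twist":[0,0,0]},{"gripper":10,"travel":[4.4,0.5,0.2],"twist":[0,0,0]},{"gripper":10,"travel":[4.4,0.5,0.4],"twist":[0,0,0]},{"gripper":10,"travel":[2.2,0.2,0.2],"twist":[0,0,0]},{"gripper":10,"travel":[0,0,0],"twist":[0,0,0]}]'
```

```text
time: 24.9
ee_pos: [0.5314, 0.004, 0.1296]
tcp_rot: [180.0, -29.9, 2.4]
wrist_force: [-2.9, 4.3, 6.0]
opening: 0.025
grasp_force: 38.4
```

```bash
python3 -m crank '[{"gripper":10,"travel":[2.2,0.3,0.4],"twist":[0,0,0]},{"gripper":10,"travel":[2.2,0.3,0.4],"twist":[0,0,0]},{"gripper":10,"travel":[2.2,0.3,0.4],"twist":[0,0,0]},{"gripper":10,"travel":[2.2,0.3,0.4],"twist":[0,0,0]}]'
```

```text
time: 25.4
ee_pos: [0.5392, 0.0035, 0.1325]
tcp_rot: [180.0, -29.9, 2.4]
wrist_force: [-8.9, 5.6, 8.7]
opening: 0.0247
grasp_force: 39.1
```

```bash
python3 -m crank '[{"gripper":10,"travel":[2.2,0.3,0.5],"twist":[0,0,0]},{"gripper":10,"travel":[2.2,0.3,0.5],"twist":[0,0,0]},{"gripper":10,"travel":[2.2,0.3,0.5],"twist":[0,0,0]}]'
```

```text
time: 25.78
ee_pos: [0.5468, 0.003, 0.1351]
tcp_rot: [-180.0, -30.0, 2.4]
wrist_force: [1.2, 7.8, 6.4]
opening: 0.0245
grasp_force: 38.6
```

```bash
python3 -m crank '[{"gripper":10,"travel":[1.5,0.1,0.6],"twist":[0,0,0]},{"gripper":10,"travel":[1.5,0.1,0.6],"twist":[0,0,0]},{"gripper":10,"travel":[0,0,0],"twist":[0,0,0]}]'
```

```text
time: 26.15
ee_pos: [0.5504, 0.0028, 0.1361]
tcp_rot: [180.0, -30.1, 2.4]
wrist_force: [0.9, 6.3, 8.5]
opening: 0.0245
grasp_force: 38.7
```

```bash
python3 -m crank '[{"gripper":10,"travel":[1.2,0.1,0],"twist":[0,0,0]},{"gripper":10,"travel":[1.2,0.1,0],"twist":[0,0,0]},{"gripper":10,"travel":[0,0,0],"twist":[0,0,0]}]'
```

```text
time: 26.52
ee_pos: [0.5505, 0.0028, 0.136]
tcp_rot: [-180.0, -29.8, 2.4]
wrist_force: [-15.8, 7.2, 12.7]
opening: 0.0246
grasp_force: 39.7
```

It meets a firm stop at the shut position (x 0.5505 against 0.5499 at first), so the catch has snapped in. I relax, let go and retreat.

```bash
python3 -m crank '[{"gripper":10,"travel":[-2,0,-0.5],"twist":[0,0,0]},{"gripper":60,"travel":[0,0,0],"twist":[0,0,0]},{"gripper":60,"travel":[0,0,0],"twist":[0,0,0]},{"gripper":60,"travel":[0,0,0],"twist":[0,0,0]},{"gripper":60,"travel":[0,0,-20],"twist":[0,0,0]},{"gripper":60,"travel":[0,0,-40],"twist":[0,0,0]},{"gripper":60,"travel":[0,0,-40],"twist":[0,0,0]},{"gripper":60,"travel":[-30,0,0],"twist":[0,0,0]},{"gripper":60,"travel":[0,0,0],"twist":[0,0,0]},{"gripper":60,"travel":[0,0,0],"twist":[0,0,0]}]'
python3 - <<'E'
from h import *
st(); im=np.ascontiguousarray(bot.camera('side')[:,:,::-1]); cv2.imwrite('pics/end.png',im)
a=cv2.imread('pics/side0.png')
for n,(x0,y0,x1,y1) in dict(knob=(293,200,330,245),bolt_case=(225,165,320,230),ringcase=(168,205,290,345),scoop=(318,165,400,232),pliers=(335,255,395,325)).items():
    A,B=[m[y0:y1,x0:x1].astype(np.float32).mean(2) for m in(a,im)]
    print(n,abs(A-B).mean().round(1),cv2.phaseCorrelate(A,B))
E
```

```text
time: 27.78
ee_pos: [0.4738, -0.0012, 0.2061]
tcp_rot: [179.9, -29.8, 2.3]
wrist_force: [0.2, 0.0, 0.9]
opening: 0.06
grasp_force: 0.0
27.775 [ 0.4738 -0.0012  0.2061] [179.9 -29.8   2.3] F [0.2 0.  0.9] 0.06 0.0 [ -1.1 -37.  -31.8  65.5   1.6 177. ]
knob 3.4 ((0.15437707183965088, 0.10866371314717327), 0.8974522915151384)
bolt_case 2.7 ((-0.003287637683015987, -0.1677529530139381), 0.9716962793910945)
ringcase 2.1 ((0.5147904512676433, -0.00832750773795965), 1.0068337620629204)
scoop 23.5 ((-0.34010206695530343, -0.07914323204350637), 0.5384391562438305)
pliers 2.1 ((0.05957531985244202, 0.03992935763795913), 0.9959474115460007)
```

Compared with the first picture, the knob, cases, scoop and pliers have all shifted by about half a pixel or less. The bin is shut, so I hand in.

```bash
python3 -c "
from workcell import bot
print(bot.job_done())"
```

```text
the job is handed in; nothing more can be done
None
```

I handed the job in at about 28 s: the bolt bin was opened to its stop, the scoop emptied into it and set back on its board, and the bin pushed shut past its catch. I inferred the emptied scoop from its weight and the shut bin from the firm stop and final picture. I never saw the bolts inside the tray, and no verdict was returned.

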